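Spring check of a tilt mount

TASK

Press down on the orange pad at the sprung corner of the tilt plate with closed fingertips until the tip of the red pointer is level with the blue marker on the white scale, and keep it there for about a second. Do not let the pointer run past the marker, then release the pad so that the plate springs fully back. Press gently and only on the pad, not on the plate or the pointer, do not shift the marker, and leave the bracket, ruler, jar and screwdriver where they lie.

Things in the scene. Friction and masses are not known exactly. Their poses are not given: they have to be found in the camera images.
- mount: Black base plate of the tilt mount, fixed to the table, 170 mm (its x) by 260 mm (its y) by 8 mm. Origin on the table under the pivot axis; the base reaches from 165 mm to its -y to 95 mm to its +y. The pivot axis runs along its x, 60 mm above the table. At its -y end stands a white scale, 56 mm wide and up to 125 mm above the table, which faces +x, with black ticks every 5 mm. The mount's position and its yaw (up to 0.5 rad either way) differ each time.
- tilt_plate (a joint): Tilt in rad of the aluminium plate, a 106 mm square, 6 mm thick, set cornerwise on the pivot axis. 0 is level, at rest against its stop; it grows as the +y corner goes down, to 0.42 at most. A spring brings it back: about 2 N at the pad starts it and about 9 N takes it to 0.3.
- pad_top (a point): Orange round pad, 26 mm across and 10 mm high, on the +y corner of the tilt plate, 55 mm from the pivot axis. The point is the centre of its top face, which is 73 mm above the table when the plate is level. Its axes tilt with the plate; level, its z is up and its x is the mount's x. 1 mm down here raises the pointer tip by about 2.3 mm.
- pointer_tip (a point): Red pointer, 6 mm thick, on the -y corner of the plate. The point is its tip, 125 mm from the pivot axis on the far side from the pad, 60 mm above the table when the plate is level. The tip rises when the pad is pressed down: tip height = 60 mm + 125 mm x sin(tilt).
- marker_center (a point): Centre of the blue marker, a block 10 mm high and 18 mm wide on the face of the scale, just past the pointer's tip. Its height is set differently each time, 78 to 98 mm above the table. It can be moved if struck; it must be left as set.
- bracket_center (a point): Loose aluminium U bracket, 60 by 80 by 22 mm, lying beyond the pad's end of the mount (mount's +y); centre. Must be left alone.
- ruler_center (a point): Loose yellow ruler, 200 by 30 by 4 mm, flat on the table on the mount's +x side; centre. Must be left alone.
- jar_center (a point): Small amber jar with a white cap, 44 mm across, 55 mm high, standing off the mount's +x, +y corner; centre. Must be left alone.
- screwdriver_grip (a point): Screwdriver with a green handle, 150 mm long, lying on the mount's -x side (between it and the robot); middle of its handle. Must be left alone.

How it is judged:
By the outcome, as a careful person would: the job done as asked, in the order asked, and still so for the second after the job is handed in, with the robot touching nothing.
It also fails if it takes over 38 s, if anything falls off the work surface, if the arm or the gripper's body presses on something with over 40 N, if the wrist force passes 120 N, or if a joint passes its speed limit or range.

ROBOT

A 6-joint arm with a two-finger parallel gripper is mounted at the origin on the work surface. World frame = base frame: x ahead of the robot, y to its left, z up, the work surface at z = 0. Lengths are in mm, angles in rad, forces in N, time in s.
With the tool pointing down it reaches from about 275 to 1000 mm from the base axis. Payload 8.4 kg.
Tool frame: the origin (TCP) lies at the very end of the fingers, on their centre line; the grasp point (between the pads) lies 19 mm behind it; z points along the fingers, y is the line along which they close (so a half turn about z gives the same grasp; the last joint's range is limited). The gripper opens to 85 mm and grips with 20 to 120 N. Pads are 22 mm wide; open, the fingers measure 114 mm over their backs; the gripper's body (76 mm by 85 mm) begins 54 mm behind the grasp point. The pads swing forward as they close: fully open they stand 13 mm farther back than shut.
Start: joints at [-1.312, 0.353, 1.633, -0, 1.155, -0.002], TCP at [161.157, -603.868, 191.981] pointing down, gripper open.
Joint ranges: [-2.63, 2.63], [-0.92, 2.1], [0.06, 2.66], [-1.3, 4.44], [0, 2.69], [-3.02, 3.02]. Speed limits (rad/s): [2.22, 2.22, 2.79, 3.14, 3.14, 3.14].

INTERFACE

Orientations are given as [roll, pitch, yaw] about the fixed x, y, z axes, in that order (R = Rz(yaw) Ry(pitch) Rx(roll)).
In Python, from rig import r, vision gives the robot as it stands. The module is installed in compiled form; this text tells all that it offers.
- The arm moves only by the tool play_rows, never from a script. Its argument "steps" is a list of rows, each an object with "delta_pos": the shift along the tool's x, y, z in cm, a list of three; "yaw": the turn about the tool's z in rad; "jaw": the opening in per cent of the stroke, from 0 (shut) to 100 (fully open). A call has exactly 8 rows; each row is the pose to reach, as a shift and turn from the pose commanded when the call began, along the tool's axes at that moment; what a row does not reach only later rows make up. A row lasts 1/10 s, in which the tool goes at most 50 mm and 8.59 degrees, less where a joint would pass 70% of its speed; a pose out of reach is approached as far as the arm can. A call with a gripper value outside its range is refused whole. The fingers move at their own pace and stop on an object; "grip_force" is the grip in N (left out, the last holds). Time passes only in rows, so rows that repeat a pose let the fingers close, or fill a call up. It gives the time, the measured TCP pose, the force, the opening and the grip force at its end, in the units of the state.
- r.sense(): the state, without advancing time (a new reading comes with each control period).
- vision.grab_frame(name): name is "scene" or "side" or "wrist"; returns (picture, depth): 480x640x3 uint8, red, green, blue; 480x640 float32, mm along the optical axis (not along the pixel's ray), 0 where there is no reading.
- vision.calibration(name): a dict with "mtx" (3x3 intrinsics, pixels), "extrinsics" (4x4, takes a point from camera to world coordinates). Camera axes: x right, y down, z forward; pixel columns grow to the right and rows downward; lengths in mm; the calibration is good to about 2 mm. A picture is of the moment at which its call begins: read the wrist's pose just before it. calibration takes no time and is no camera call; for the wrist camera it gives the pose at the moment of the call.
- r.sign_off(): hands the job in; it is judged then, once.
Trained networks look in the newest picture that a camera, given by its name, has taken for a name from the list of things; names that differ only in an ending like _2 or _b are one class to them, and where a whole thing is asked for, a point or a joint stands for the part that bears it (a point fixed in the world has none). Each returns a list of dicts, best first, with "conf" (0 to 1); they miss things now and then, are a little off and sometimes report something else, mostly with a low value. They report only what shows in the picture. A call takes as long as a camera call.
- vision.cut_out(camera, thing): "region" (480x640 bool, what is visible of it) and "uv" ([column, row] in pixels, amid what is visible of it).
- vision.landmark_of(camera, thing): "uv" ([column, row] in pixels: a listed point, or the origin of a listed thing).
The state is a dict: "clock": time; "qpos": joint angles; "qvel": joint speeds; "joint_efforts": joint torques, N m; "eef_pos": TCP position; "tcp_rot": TCP orientation; "contact_force": force on the tool from outside, world axes, zero at the start; "wrist_torque": the same for the moment, N m; "opening": opening from 0.0 (shut) to 1.0 (fully open); "grasp_force": force on a finger pad.
Only numpy, scipy, OpenCV 4.12 (cv2) and the standard library are available. Lean on these libraries where they do the work, as an engineer would, in place of code of your own. Each camera call takes 0.05 s, during which the arm holds its last target. There are 200 camera calls.

## Working session

There is one attempt and no reset: what is moved stays moved. The work goes in short steps, Python scripts to look and compute and a tool call to move; the robot and the scene stay as the last step left them, time stands still between calls to the robot, and variables do not carry over. Pictures are saved under pics/ and viewed, at most 10 in all, crops included, and the job is handed in when it is done.

Besides the shell and the picture viewer there is one more tool, called after "Call:" as name(argument=value, ...) on one line, values as JSON. play_rows: Moves the arm, as the interface text tells. Its arguments: {"type":"object","properties":{"steps":{"type":"array"},"grip_force":{"type":"number"}},"required":["steps"]}

```bash
mkdir -p pics
cat > h.py <<'E'
from rig import r, vision
import numpy as np, cv2
def world(c,uv,d):
    K=vision.calibration(c);M=K["mtx"];T=K["extrinsics"]
    p=np.array([(uv[0]-M[0,2])/M[0,0]*d,(uv[1]-M[1,2])/M[1,1]*d,d,1]);return (T@p)[:3]
def at_z(c,uv,z):
    a=world(c,uv,1.);b=world(c,uv,1000.);return a+(b-a)*(z-a[2])/(b[2]-a[2])
def proj(c,p):
    K=vision.calibration(c);T=np.linalg.inv(K["extrinsics"]);q=K["mtx"]@(T@np.append(p,1))[:3];return q[:2]/q[2]
E
python3 - <<'E'
from h import *
np.set_printoptions(precision=1,suppress=True)
s=r.sense();print({k:np.round(v,3) for k,v in s.items()})
ims=[]
for c in("scene","side"):
    im,d=vision.grab_frame(c);ims.append(im);print(c,vision.calibration(c)["extrinsics"])
    cv2.imwrite(f"pics/{c}0.png",im[:,:,::-1])
    for t,z in(("pad_top",73),("pointer_tip",60),("marker_center",None),("mount",0),("bracket_center",11),("jar_center",27),("screwdriver_grip",None)):
        for o in vision.landmark_of(c,t)[:1]:
            u,v=o["uv"];dd=d[int(v)-2:int(v)+3,int(u)-2:int(u)+3];dd=np.median(dd)
            print(t,round(o["conf"],2),np.array(o["uv"]),world(c,o["uv"],dd),at_z(c,o["uv"],z) if z is not None else "")
E
```

```text
{'clock': np.float64(0.0), 'qpos': array([-1.3,  0.4,  1.6,  0. ,  1.2, -0. ]), 'qvel': array([ 0., -0., -0.,  0.,  0.,  0.]), 'joint_efforts': array([  0. , -60.5, -34.2,   0. ,   0. ,   0. ]), 'eef_pos': array([ 161. , -603.4,  191.3]), 'tcp_rot': array([-3.1, -0. ,  0.3]), 'contact_force': array([-0.1,  0.4, -1. ]), 'wrist_torque': array([-0.,  0., -0.]), 'grasp_force': np.float64(0.0), 'opening': np.float64(1.002)}
scene [[   0.5    0.7   -0.5  896. ]
 [   0.9   -0.4    0.2 -114.4]
 [  -0.    -0.5   -0.8  644.2]
 [   0.     0.     0.     1. ]]
pad_top 0.64 [264.1 262.5] [574.3 -53.6  73.7] [574.  -53.5  73. ]
pointer_tip 0.69 [178.8 369.8] [ 658.5 -214.3   55.2] [ 660.4 -213.5   60. ]
marker_center 0.57 [164.8 370.2] [ 667.9 -222.4   97.3] 
mount 0.9 [246.6 309.9] [ 626.2 -103.9   63.8] [ 596.6 -102.8    0. ]
jar_center 0.68 [356.9 289.1] [667.4  49.1  55.7] [656.2  57.1  27. ]
screwdriver_grip 0.84 [184.2 259.2] [ 482.  -157.9   25.2] 
side [[ -1.   -0.1   0.  556. ]
 [ -0.1   0.6  -0.8 573.5]
 [  0.   -0.8  -0.6 480.1]
 [  0.    0.    0.    1. ]]
pad_top 0.71 [325.5 223.3] [575.8 -60.1  72. ] [575.8 -58.6  73. ]
pointer_tip 0.88 [282.9 183.6] [ 661.1 -225.6   46.7] [ 657.9 -201.2   60. ]
marker_center 0.69 [326.4 222.3] [574.6 -62.1  72.6] 
mount 0.8 [305.7 246.9] [607.9 -87.6   6.4] [608.6 -96.6   0. ]
bracket_center 0.88 [370.7 299.3] [504.7  35.3   8.5] [504.9  38.1  11. ]
jar_center 0.82 [264.9 292.4] [648.5  79.2  48.6] [653.1  54.5  27. ]
screwdriver_grip 0.57 [384.9 226.2] [ 477.4 -140.2   20.5]
```

View scene.

Run:
```python
import cv2
im=cv2.imread("pics/scene0.png")
cv2.imwrite("pics/s0c.png",cv2.resize(im[220:460,80:400],None,fx=2.5,fy=2.5,interpolation=cv2.INTER_CUBIC))
```

```text
(no output)
```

View pics/s0c.png

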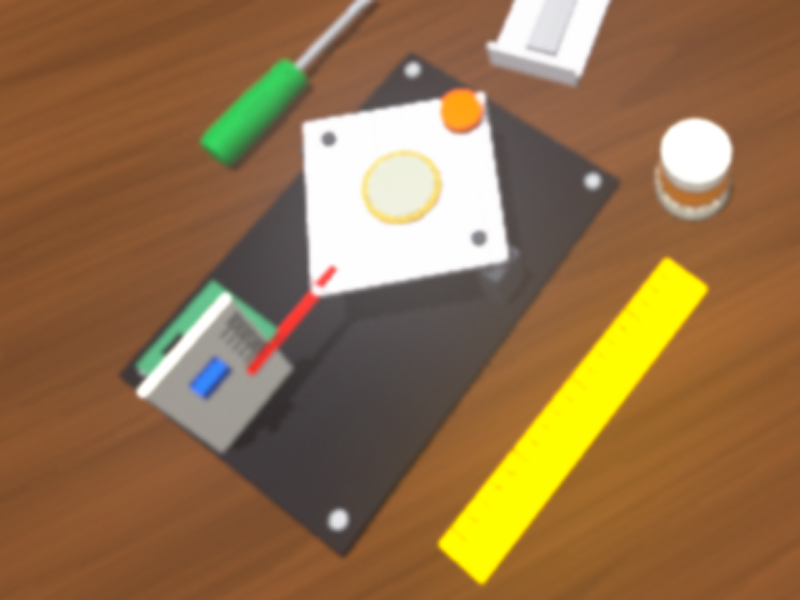

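View pics/side0.png

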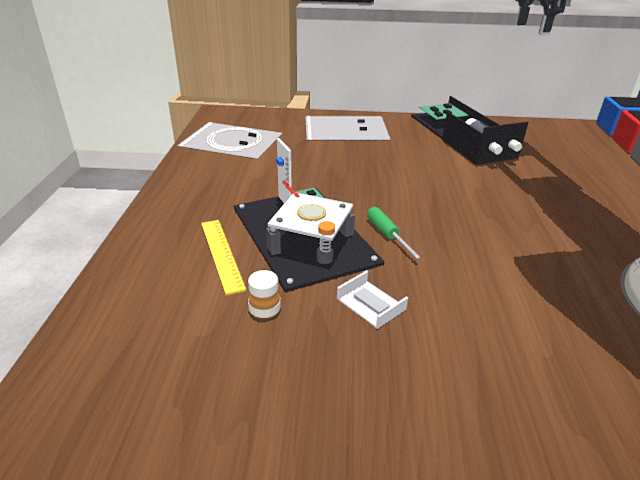

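Run:
```python
from h import *
from scipy.spatial.transform import Rotation as Ro
np.set_printoptions(precision=2,suppress=True)
s=r.sense();R=Ro.from_euler('xyz',s["tcp_rot"]).as_matrix();print(s["tcp_rot"],R)
print("delta cm",R.T@(np.array([574.5,-56,190])-s["eef_pos"])/10)
rays=[]
for c in("scene","side"):
    im,d=vision.grab_frame(c);h=cv2.cvtColor(im,cv2.COLOR_RGB2HSV)
    def blob(lo,hi,box):
        m=cv2.inRange(h,lo,hi);k=np.zeros_like(m);k[box[1]:box[3],box[0]:box[2]]=1;m=m*k
        v,u=np.nonzero(m);return u,v
    box=(80,220,400,460) if c=="scene" else(230,130,345,270)
    for n,lo,hi in(("blue",(105,120,60),(130,255,255)),("orange",(8,200,150),(18,255,255)),("red",(0,150,100),(5,255,255)),):
        u,v=blob(lo,hi,box)
        if len(u)==0: continue
        dd=d[v,u];P=np.array([world(c,(a,b),e) for a,b,e in zip(u,v,dd)])
        print(c,n,len(u),u.mean(),v.mean(),np.median(P,0),P.min(0),P.max(0))
        if n=="blue": rays.append((world(c,(u.mean(),v.mean()),1.),world(c,(u.mean(),v.mean()),1000.)))
A=[];b=[]
for p,q in rays:
    e=(q-p)/np.linalg.norm(q-p);M=np.eye(3)-np.outer(e,e);A.append(M);b.append(M@p)
x=np.linalg.lstsq(np.vstack(A),np.hstack(b),rcond=None)[0];print("tri",x,[np.linalg.norm(a@x-c) for a,c in zip(A,b)])
```

```text
[ 3.14 -0.    0.26] [[ 0.97  0.26  0.  ]
 [ 0.26 -0.97 -0.  ]
 [ 0.    0.   -1.  ]]
delta cm [ 54.06 -42.28   0.2 ]
scene blue 124 163.5 370.78225806451616 [ 667.69 -224.12   97.3 ] [ 661.85 -232.29   89.72] [ 895.95 -114.39  644.16]
scene orange 115 264.9826086956522 271.03478260869565 [578.5  -56.41  74.21] [ 562.82 -125.75   -0.04] [789.96 -45.23  76.2 ]
scene red 183 194.21311475409837 350.62295081967216 [ 644.94 -187.27   62.63] [ 616.13 -212.33    7.62] [ 895.95 -114.39  644.16]
side blue 57 279.56140350877195 160.98245614035088 [ 665.23 -218.04   95.78] [ 555.98 -244.63   89.34] [673.15 573.51 480.1 ]
side orange 52 325.9423076923077 228.98076923076923 [574.06 -44.35  69.42] [562.7  -64.27  65.37] [585.05 -38.91  74.94]
side red 53 290.50943396226415 188.9433962264151 [ 643.12 -181.5    62.5 ] [ 626.4  -295.77   -0.36] [ 658.31 -150.86   65.44]
tri [ 665.83 -225.     92.  ] [np.float64(0.18334286246977569), np.float64(0.1833428624691313)]
```

Call:
play_rows(steps=[{"delta_pos": [2,-1.5,0],"yaw": 0,"jaw": 0},{"delta_pos": [5,-3.9,0],"yaw": 0,"jaw": 0},{"delta_pos": [8.5,-6.6,0],"yaw": 0,"jaw": 0},{"delta_pos": [12,-9.4,0],"yaw": 0,"jaw": 0},{"delta_pos": [15.5,-12.1,0],"yaw": 0,"jaw": 0},{"delta_pos": [19,-14.9,0],"yaw": 0,"jaw": 0},{"delta_pos": [22.5,-17.6,0],"yaw": 0,"jaw": 0},{"delta_pos": [26,-20.3,0],"yaw": 0,"jaw": 0}])

```text
clock: 1.7
eef_pos: [360.9, -339.2, 192.3]
tcp_rot: [3.141, -0.0, 0.261]
contact_force: [-0.7, 0.5, -0.3]
opening: -0.001
grasp_force: 0.0
```

Call:
play_rows(steps=[{"delta_pos": [3.5,-2.8,0],"yaw": 0,"jaw": 0},{"delta_pos": [7,-5.5,0],"yaw": 0,"jaw": 0},{"delta_pos": [10.5,-8.2,0],"yaw": 0,"jaw": 0},{"delta_pos": [14,-11,0],"yaw": 0,"jaw": 0},{"delta_pos": [17.5,-13.7,0],"yaw": 0,"jaw": 0},{"delta_pos": [21,-16.5,0],"yaw": -0.1,"jaw": 0},{"delta_pos": [24.5,-19.2,0],"yaw": -0.2,"jaw": 0},{"delta_pos": [26.5,-21,0],"yaw": -0.23,"jaw": 0}])

```text
clock: 2.5
eef_pos: [563.8, -67.0, 192.2]
tcp_rot: [3.141, -0.001, 0.496]
contact_force: [0.3, -1.3, -0.1]
opening: -0.001
grasp_force: 0.0
```

Run:
```python
from h import *
np.set_printoptions(precision=2,suppress=True)
s=r.sense();print(s["clock"],s["eef_pos"],s["tcp_rot"],s["opening"],s["contact_force"])
ims=[]
for c in("wrist","scene"):
    im,d=vision.grab_frame(c);np.save(f"{c}.npy",d);cv2.imwrite(f"pics/{c}1.png",im[:,:,::-1]);ims.append(im)
    for t in("pad_top","pointer_tip","marker_center"):
        for o in vision.landmark_of(c,t)[:1]:
            u,v=np.round(o["uv"]).astype(int);print(c,t,round(o["conf"],2),o["uv"],world(c,o["uv"],np.median(d[v-1:v+2,u-1:u+2])),at_z(c,o["uv"],73))
print(vision.calibration("wrist")["extrinsics"],proj("wrist",s["eef_pos"]))
```

```text
2.5 [563.76 -66.96 192.16] [ 3.14 -0.    0.5 ] -0.0012239082868945362 [ 0.27 -1.31 -0.08]
wrist pad_top 0.77 [310.9, 203.4] [572.31 -55.32  72.56] [572.39 -55.29  73.  ]
wrist pointer_tip 0.66 [509.0, 198.1] [ 657.22 -211.48   61.03] [ 656.04 -204.67   73.  ]
wrist marker_center 0.83 [546.1, 206.8] [ 661.2  -223.21   95.9 ] [ 664.12 -238.76   73.  ]
scene pad_top 0.64 [262.9, 262.7] [574.29 -55.32  74.45] [573.46 -55.16  73.  ]
scene pointer_tip 0.73 [178.2, 366.8] [ 656.99 -212.69   61.75] [ 661.6  -210.79   73.  ]
scene marker_center 0.48 [164.6, 371.1] [ 668.9  -222.92   97.42] [ 658.76 -227.76   73.  ]
[[  0.47  -0.85  -0.25 625.39]
 [ -0.88  -0.45  -0.13 -36.59]
 [  0.     0.29  -0.96 373.24]
 [  0.     0.     0.     1.  ]] [313.97 262.27]
```

View pics/wrist1.png

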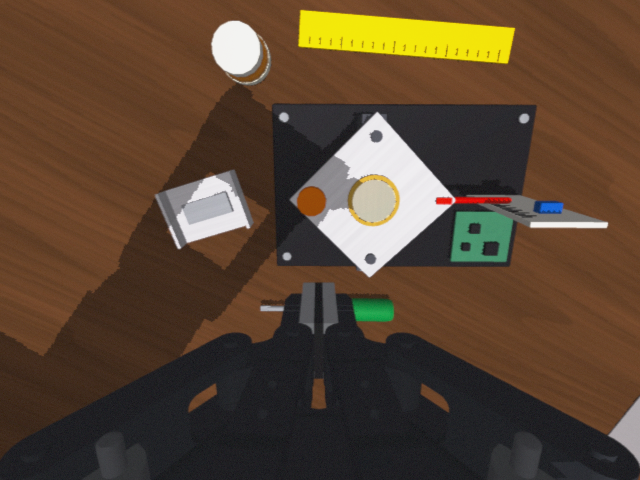

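Call:
play_rows(steps=[{"delta_pos": [0.5,-0.2,1.5],"yaw": 0,"jaw": 0},{"delta_pos": [1,-0.5,4],"yaw": 0,"jaw": 0},{"delta_pos": [1.4,-0.6,6.5],"yaw": 0,"jaw": 0},{"delta_pos": [1.4,-0.6,8.5],"yaw": 0,"jaw": 0},{"delta_pos": [1.4,-0.6,9.5],"yaw": 0,"jaw": 0},{"delta_pos": [1.4,-0.6,10],"yaw": 0,"jaw": 0},{"delta_pos": [1.4,-0.6,10],"yaw": 0,"jaw": 0},{"delta_pos": [1.4,-0.6,10],"yaw": 0,"jaw": 0}])

```text
clock: 3.7
eef_pos: [572.0, -57.7, 92.7]
tcp_rot: [3.141, -0.001, 0.491]
contact_force: [0.1, -0.3, 0.3]
opening: -0.003
grasp_force: 0.0
```

```bash
cat > look.py <<'E'
from h import *
import sys
np.set_printoptions(precision=1,suppress=True)
def blue_red(c,box):
    im,d=vision.grab_frame(c);h=cv2.cvtColor(im,cv2.COLOR_RGB2HSV)
    for n,lo,hi in(("blue",(105,120,60),(130,255,255)),("red",(0,150,100),(5,255,255))):
        m=cv2.inRange(h,lo,hi);k=np.zeros_like(m);k[box[1]:box[3],box[0]:box[2]]=1;m*=k
        v,u=np.nonzero(m)
        if len(u)<5: print(c,n,"none");continue
        P=np.array([world(c,(a,b),e) for a,b,e in zip(u,v,d[v,u])]);ok=(P[:,2]<140)&(P[:,2]>40)&(d[v,u]>0)
        P=P[ok];u=u[ok];v=v[ok]
        # mount frame
        y=.497;o=np.array([599.3,-103.6]);q=P[:,:2]-o
        X=q[:,0]*np.cos(y)+q[:,1]*np.sin(y);Y=-q[:,0]*np.sin(y)+q[:,1]*np.cos(y)
        Q=np.c_[X,Y,P[:,2]]
        if n=="blue":
            print(c,n,len(Q),u.mean(),v.mean());
            for p in(0,5,25,50,75,95,100):print("  ",p,np.percentile(Q,p,axis=0))
        else:
            A=np.c_[Y,np.ones(len(Y))];g=np.abs(X)<8
            k=np.polyfit(Y[g],Q[g,2],1);print(c,n,"slope",k,"tilt",-np.arctan(k[0]),"Ymin",np.percentile(Y[g],[0,3]),"z at tip",np.median(Q[g][Y[g]<np.percentile(Y[g],8)],0))
    return im
E
python3 - <<'E'
from look import *
s=r.sense();print(s["clock"],s["eef_pos"],s["tcp_rot"],s["contact_force"])
for c,b in(("wrist",(330,60,640,400)),("scene",(80,300,260,460)),("side",(260,130,310,210))):
    im=blue_red(c,b);cv2.imwrite(f"pics/{c}2.png",im[:,:,::-1])
E
```

```text
3.7 [572.  -57.7  92.7] [ 3.1 -0.   0.5] [ 0.1 -0.3  0.3]
wrist blue none
wrist red slope [ 0.  66.5] tilt -0.043779287449209926 Ymin [-124.1 -121.2] z at tip [   0.9 -120.6   62. ]
scene blue 125 163.52 370.72
   0 [  -2.2 -146.9   89.2]
   5 [  -1.8 -145.9   91.6]
   25 [   0.6 -142.6   95.8]
   50 [   3.1 -138.7   97.2]
   75 [   4.8 -134.2   98.1]
   95 [   5.3 -130.7   99.5]
   100 [   5.9 -129.5  100.1]
scene red slope [ 0.1 67.8] tilt -0.0506956221254847 Ymin [-124.  -121.8] z at tip [   1.5 -121.4   62.5]
side blue 56 279.55357142857144 161.05357142857142
   0 [  -2.9 -160.5   89. ]
   5 [  -2.8 -143.6   89.4]
   25 [  -0.2 -137.5   92. ]
   50 [   3.  -131.5   95. ]
   75 [   5.6 -128.7   96.5]
   95 [   6.8 -126.2   97.6]
   100 [   7.4 -125.5   97.8]
side red slope [ 0. 67.] tilt -0.04649640610633802 Ymin [-118.7 -117.3] z at tip [   3.  -117.3   62.4]
```

View pics/wrist2.png

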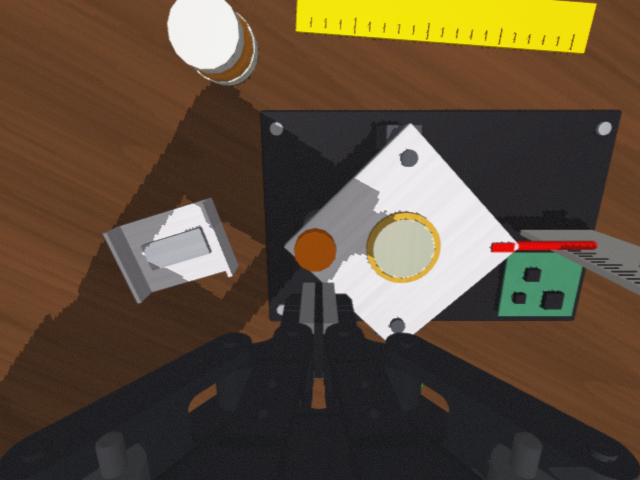

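Run:
```python
from look import *
im,d=vision.grab_frame("wrist");s=r.sense();print(s["eef_pos"],proj("wrist",s["eef_pos"]))
for u,v in((309,284),(309,290),(309,300),(328,290),(309,320),(309,330),(315,250)):
    print(u,v,d[v,u],world("wrist",(u,v),d[v,u]))
for o in vision.landmark_of("wrist","pad_top")[:1]:print(o,at_z("wrist",o["uv"],73))
```

```text
[572.  -57.7  92.8] [317.5 268.6]
309 284 148.46805 [579.8 -49.4 137.4]
309 290 143.27388 [579.7 -49.6 142.9]
309 300 133.45796 [580.4 -49.6 152.9]
328 290 142.39944 [583.7 -56.2 143.7]
309 320 119.04128 [580.6 -49.8 167.9]
309 330 111.89236 [581.3 -49.7 175.2]
315 250 212.2511 [574.9 -54.4  72.9]
{'uv': [312.4, 251.5], 'conf': 0.6} [573.2 -53.4  73. ]
```

Run:
```python
from look import *
a=cv2.imread("pics/scene2.png");b=cv2.imread("pics/side2.png")
p=np.array([572,-57.7,92.7]);print(proj("scene",p),proj("side",p))
f=lambda i,b:cv2.resize(i[b[1]:b[3],b[0]:b[2]],(400,500),interpolation=cv2.INTER_CUBIC)
cv2.imwrite("pics/c2.png",np.hstack([f(a,(200,120,360,320)),f(b,(250,70,410,270))]))
```

```text
[259.  255.9] [328.4 212.6]
```

View pics/c2.png

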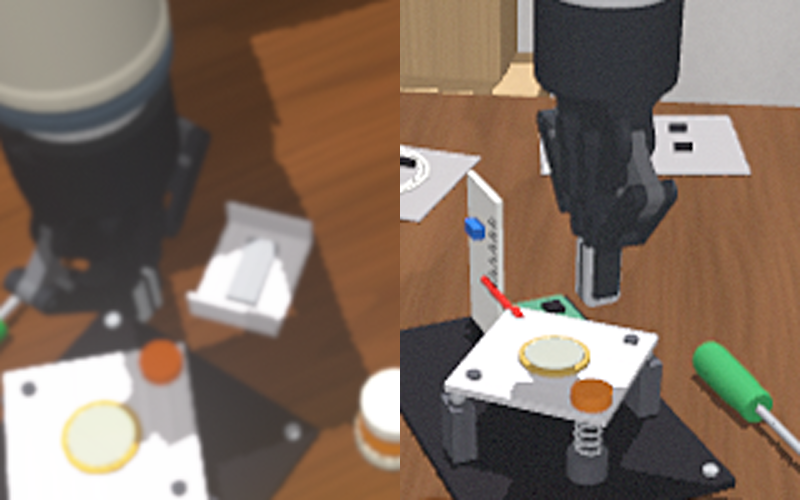

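Call:
play_rows(steps=[{"delta_pos": [0.2,-0.2,1],"yaw": 0,"jaw": 0},{"delta_pos": [0.2,-0.2,2],"yaw": 0,"jaw": 0},{"delta_pos": [0.2,-0.2,3],"yaw": 0,"jaw": 0},{"delta_pos": [0.2,-0.2,4],"yaw": 0,"jaw": 0},{"delta_pos": [0.2,-0.2,4.6],"yaw": 0,"jaw": 0},{"delta_pos": [0.2,-0.2,5],"yaw": 0,"jaw": 0},{"delta_pos": [0.2,-0.2,5],"yaw": 0,"jaw": 0},{"delta_pos": [0.2,-0.2,5],"yaw": 0,"jaw": 0}])

```text
clock: 4.75
eef_pos: [572.4, -54.9, 42.1]
tcp_rot: [3.142, -0.0, 0.491]
contact_force: [-0.2, 0.2, 0.1]
opening: -0.003
grasp_force: 0.0
```

Run:
```python
from look import *
s=r.sense();print(s["clock"],s["eef_pos"],s["tcp_rot"],s["contact_force"])
I={}
for c in("scene","side","wrist"):
    I[c],d=vision.grab_frame(c);print(proj(c,s["eef_pos"]+[0,0,44.5]),proj(c,np.array([573,-54.5,73])))
for u,v in((309,284),(309,288),(328,288)):print(world("wrist",(u,v),d[v,u]))
f=lambda i,b:cv2.resize(i[b[1]:b[3],b[0]:b[2]],(400,500),interpolation=cv2.INTER_CUBIC)
cv2.imwrite("pics/c3.png",np.hstack([f(I["scene"],(200,120,360,320)),f(I["side"],(250,70,410,270))])[:,:,::-1])
```

```text
4.75 [572.4 -54.9  42.1] [ 3.1 -0.   0.5] [-0.2  0.2  0.1]
[261.6 257.5] [263.2 262.3]
[327.9 217.1] [327.2 224.8]
[317.1 307.1] [317.  291.9]
[580.7 -46.6  87.4]
[580.9 -46.6  91.7]
[584.1 -53.7  90.6]
```

View pics/c3.png

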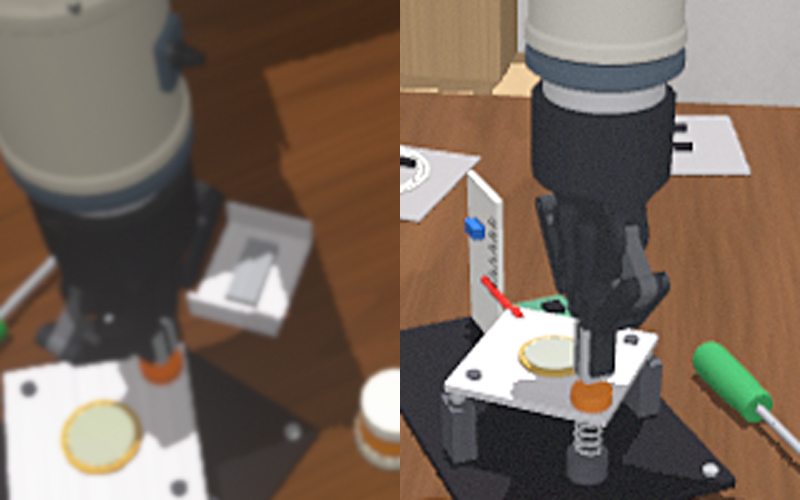

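Call:
play_rows(steps=[{"delta_pos": [0,0,0.3],"yaw": 0,"jaw": 0},{"delta_pos": [0,0,0.6],"yaw": 0,"jaw": 0},{"delta_pos": [0,0,0.9],"yaw": 0,"jaw": 0},{"delta_pos": [0,0,1.1],"yaw": 0,"jaw": 0},{"delta_pos": [0,0,1.2],"yaw": 0,"jaw": 0},{"delta_pos": [0,0,1.3],"yaw": 0,"jaw": 0},{"delta_pos": [0,0,1.3],"yaw": 0,"jaw": 0},{"delta_pos": [0,0,1.3],"yaw": 0,"jaw": 0}])

```text
clock: 5.7
eef_pos: [572.0, -54.4, 29.1]
tcp_rot: [-3.141, 0.0, 0.491]
contact_force: [-2.5, 3.3, 4.6]
opening: 0.002
grasp_force: 2.9
```

Call:
play_rows(steps=[{"delta_pos": [0,0,0.05],"yaw": 0,"jaw": 0},{"delta_pos": [0,0,0.1],"yaw": 0,"jaw": 0},{"delta_pos": [0,0,0.15],"yaw": 0,"jaw": 0},{"delta_pos": [0,0,0.2],"yaw": 0,"jaw": 0},{"delta_pos": [0,0,0.25],"yaw": 0,"jaw": 0},{"delta_pos": [0,0,0.3],"yaw": 0,"jaw": 0},{"delta_pos": [0,0,0.3],"yaw": 0,"jaw": 0},{"delta_pos": [0,0,0.3],"yaw": 0,"jaw": 0}])

```text
clock: 6.5
eef_pos: [571.8, -54.1, 26.1]
tcp_rot: [-3.14, 0.0, 0.491]
contact_force: [-2.9, 5.8, 7.3]
opening: -0.003
grasp_force: 3.8
```

```bash
cat > go.py <<'E'
from look import *
s=r.sense();print(s["clock"],s["eef_pos"],s["contact_force"],s["wrist_torque"])
for c,b in(("wrist",(330,60,640,400)),("scene",(80,300,260,460)),("side",(260,130,310,210))):
    im=blue_red(c,b);cv2.imwrite(f"pics/{c}_{s['clock']:.2f}.png",im[:,:,::-1])
E
python3 go.py | grep -v "^  "
```

```text
6.5 [571.8 -54.1  26.1] [-2.9  5.8  7.3] [0.9 0.5 0. ]
wrist blue none
wrist red slope [ 0.  73.7] tilt -0.004719980040075673 Ymin [-79.7 -78.2] z at tip [  1.4 -78.   73.2]
scene blue 127 163.46456692913387 370.6929133858268
scene red slope [-0.1 68.9] tilt 0.08603559345959366 Ymin [-123.  -121.2] z at tip [   1.9 -120.8   80.9]
side blue 56 279.51785714285717 161.01785714285714
side red slope [-0.1 67.2] tilt 0.10181505433963053 Ymin [-117.1 -116.8] z at tip [   2.6 -116.8   80.5]
```

Run:
```python
from look import *
M=vision.calibration("wrist")["mtx"];T=vision.calibration("wrist")["extrinsics"];print(T[2])
im=cv2.imread("pics/wrist1.png");d=np.load("wrist.npy");h=cv2.cvtColor(im,cv2.COLOR_BGR2HSV)
v,u=np.mgrid[:480,:640];X=(u-M[0,2])/M[0,0]*d;Y=(v-M[1,2])/M[1,1]*d
Z=T[2,0]*X+T[2,1]*Y+T[2,2]*d+373.24
for n,uu,vv in(("pad",312,201),("disc",375,200),("plate",420,200),("ptr",480,200),("base",350,120),("base",500,150),("base",500,125),("table",560,130),("table",580,300)):
    print(n,np.median(Z[vv-1:vv+2,uu-1:uu+2]))
m=cv2.inRange(h,(105,120,60),(130,255,255));m[:,:520]=0
vs,us=np.nonzero(m);print(us.min(),us.max(),vs.min(),vs.max())
for vv in range(vs.min(),vs.max()+1):
    k=m[vv]>0;print(vv,k.sum(),np.median(Z[vv][k]),Z[vv][k].min(),Z[vv][k].max(),"V",np.median(h[vv,:,2][k]))
```

```text
[ -0.    0.3  -1.  207.3]
pad 72.64469819129101
disc 66.43870475028501
plate 61.790247213503335
ptr 61.80218318332231
base 6.738797729202076
base 6.803699475787994
base 7.403840367567511
table -0.7657332777110355
table -0.41034813680835214
534 562 201 213
201 20 90.56991916068912 88.52219921266777 92.47237334608815 V 91.0
202 26 94.59103891353769 87.46819350397101 96.10765700978277 V 111.0
203 28 95.56516594199911 88.07442457446058 97.174802693191 V 189.0
204 28 95.98294664019556 87.84506430236371 97.78335138444555 V 213.5
205 28 95.68480107278126 88.27549619312896 97.5496828241362 V 215.0
206 29 95.84244068451585 86.89395910507142 97.70652520745728 V 215.0
207 29 96.03339830493502 87.23940109804181 97.07263854956773 V 215.0
208 29 95.90784343123119 87.67746190267377 97.3068581143126 V 215.0
209 28 95.72630049228738 87.6303140511078 97.45601000295846 V 213.5
210 28 95.74659363840442 88.29734008297748 96.95596670174143 V 193.0
211 27 95.85065085755969 89.50058263096832 97.4624686406055 V 146.0
212 23 96.22515806321718 94.36838878783294 97.6468368484692 V 126.0
213 21 95.8132416161684 95.19140078286813 97.13794915391873 V 122.0
```

Call:
play_rows(steps=[{"delta_pos": [0,-0.02,0.05],"yaw": 0,"jaw": 0},{"delta_pos": [0,-0.04,0.1],"yaw": 0,"jaw": 0},{"delta_pos": [0,-0.06,0.15],"yaw": 0,"jaw": 0},{"delta_pos": [0,-0.08,0.2],"yaw": 0,"jaw": 0},{"delta_pos": [0,-0.1,0.25],"yaw": 0,"jaw": 0},{"delta_pos": [0,-0.1,0.3],"yaw": 0,"jaw": 0},{"delta_pos": [0,-0.1,0.3],"yaw": 0,"jaw": 0},{"delta_pos": [0,-0.1,0.3],"yaw": 0,"jaw": 0}])

```text
clock: 7.45
eef_pos: [571.7, -53.8, 23.3]
tcp_rot: [-3.141, 0.0, 0.491]
contact_force: [-2.8, 3.4, 7.4]
opening: 0.001
grasp_force: 4.0
```

```bash
python3 go.py | grep -v "^  ";python3 - <<'E'
import glob,cv2,numpy as np
f=lambda n,b:cv2.resize(cv2.imread(sorted(glob.glob(f"pics/{n}_*.png"))[-1])[b[1]:b[3],b[0]:b[2]],(400,500),interpolation=cv2.INTER_CUBIC)
cv2.imwrite("pics/c4.png",np.hstack([f("scene",(140,320,220,420)),f("side",(260,140,340,240))]))
E
```

```text
7.45 [571.7 -53.8  23.3] [-2.8  3.4  7.4] [ 0.5  0.4 -0. ]
wrist blue none
wrist red slope [-0.1 72.5] tilt 0.07153540903292785 Ymin [-74.  -72.9] z at tip [  1.6 -72.8  76.5]
scene blue 126 163.52380952380952 370.6666666666667
scene red slope [-0.1 69.9] tilt 0.12890248240685498 Ymin [-121.5 -119.8] z at tip [   1.6 -119.1   87. ]
side blue 57 279.56140350877195 160.98245614035088
side red slope [-0.2 67.3] tilt 0.15729156564188684 Ymin [-120.4 -115.1] z at tip [   2.1 -114.9   86.9]
```

View pics/c4.png

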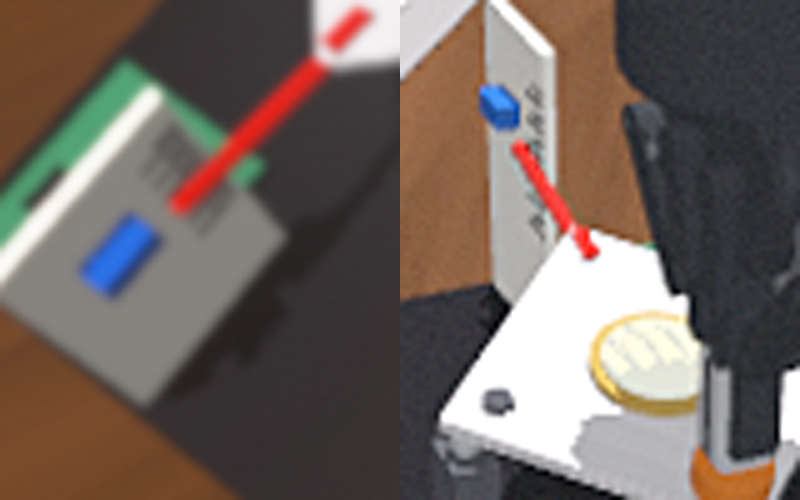

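Call:
play_rows(steps=[{"delta_pos": [0,-0.02,0.04],"yaw": 0,"jaw": 0},{"delta_pos": [0,-0.04,0.08],"yaw": 0,"jaw": 0},{"delta_pos": [0,-0.06,0.12],"yaw": 0,"jaw": 0},{"delta_pos": [0,-0.07,0.16],"yaw": 0,"jaw": 0},{"delta_pos": [0,-0.07,0.2],"yaw": 0,"jaw": 0},{"delta_pos": [0,-0.07,0.2],"yaw": 0,"jaw": 0},{"delta_pos": [0,-0.07,0.2],"yaw": 0,"jaw": 0},{"delta_pos": [0,-0.07,0.2],"yaw": 0,"jaw": 0}])

```text
clock: 8.4
eef_pos: [571.7, -53.6, 21.5]
tcp_rot: [3.141, -0.0, 0.491]
contact_force: [-2.6, 0.0, 7.7]
opening: 0.0
grasp_force: 4.1
```

```bash
python3 go.py | grep -v "^  ";python3 - <<'E'
from look import *
import glob
y=.497;o=np.array([599.3,-103.6]);W=lambda X,Y,Z:np.array([o[0]+X*np.cos(y)-Y*np.sin(y),o[1]+X*np.sin(y)+Y*np.cos(y),Z])
for c in("scene","side"):
    for H in(86,90,92,94):
        t=np.arcsin((H-60)/125);print(c,"tip",H,proj(c,W(0,-125*np.cos(t),H)))
    for H in(90,92,94):print(c,"marker",H,proj(c,W(0.6,-138.4,H)))
f=lambda n,b:cv2.resize(cv2.imread(sorted(glob.glob(f"pics/{n}_*.png"))[-1])[b[1]:b[3],b[0]:b[2]],(400,500),interpolation=cv2.INTER_CUBIC)
cv2.imwrite("pics/c5.png",np.hstack([f("scene",(150,340,198,400)),f("side",(265,145,305,195))]))
E
```

```text
8.4 [571.7 -53.6  21.5] [-2.6  0.   7.7] [ 0.1  0.4 -0. ]
wrist blue none
wrist red slope [-0.2 66.5] tilt 0.20759940686612346 Ymin [-69.7 -66.4] z at tip [  0.4 -66.2  80.2]
scene blue 126 163.52380952380952 370.6666666666667
scene red slope [-0.2 68.3] tilt 0.1820422540003139 Ymin [-120.7 -119.1] z at tip [   2.1 -118.5   91.6]
side blue 57 279.56140350877195 160.98245614035088
side red slope [-0.2 67.8] tilt 0.1873837886552966 Ymin [-117.  -115.6] z at tip [   1.9 -115.5   90.3]
scene tip 86 [174.  361.1]
scene tip 90 [173.6 359.6]
scene tip 92 [173.4 358.8]
scene tip 94 [173.2 357.9]
scene marker 90 [164.1 371.3]
scene marker 92 [163.6 370.9]
scene marker 94 [163.1 370.4]
side tip 86 [283.4 167.8]
side tip 90 [283.6 165.9]
side tip 92 [283.7 165. ]
side tip 94 [283.7 164.1]
side marker 90 [279.7 162. ]
side marker 92 [279.7 160.9]
side marker 94 [279.6 159.9]
```

View pics/c5.png

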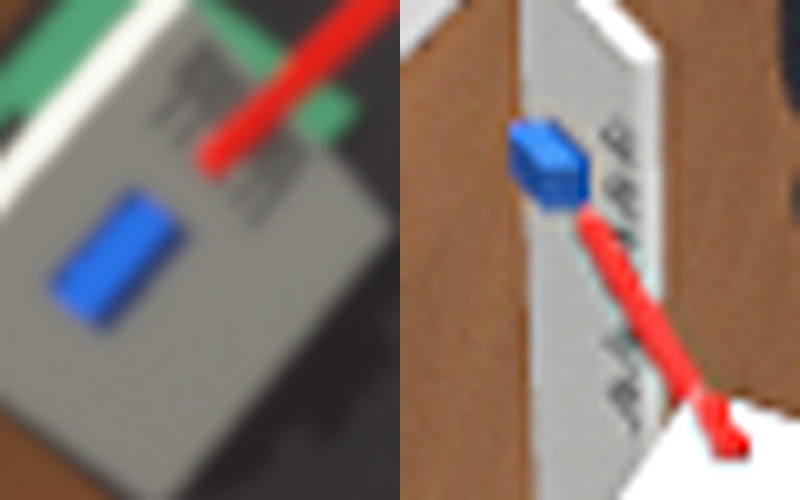

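Call:
play_rows(steps=[{"delta_pos": [0,-0.01,0.02],"yaw": 0,"jaw": 0},{"delta_pos": [0,-0.01,0.04],"yaw": 0,"jaw": 0},{"delta_pos": [0,-0.01,0.06],"yaw": 0,"jaw": 0},{"delta_pos": [0,-0.01,0.06],"yaw": 0,"jaw": 0},{"delta_pos": [0,-0.01,0.06],"yaw": 0,"jaw": 0},{"delta_pos": [0,-0.01,0.06],"yaw": 0,"jaw": 0},{"delta_pos": [0,-0.01,0.06],"yaw": 0,"jaw": 0},{"delta_pos": [0,-0.01,0.06],"yaw": 0,"jaw": 0}])

```text
clock: 9.35
eef_pos: [571.7, -53.6, 20.9]
tcp_rot: [3.141, -0.0, 0.491]
contact_force: [-2.6, -0.7, 8.9]
opening: -0.003
grasp_force: 4.2
```

```bash
python3 go.py | grep -v "^  ";python3 - <<'E'
import glob,cv2,numpy as np
L=sorted(glob.glob("pics/side_*.png"))[-1]
f=lambda n,b:cv2.resize(cv2.imread(sorted(glob.glob(f"pics/{n}_*.png"))[-1])[b[1]:b[3],b[0]:b[2]],(400,500),interpolation=cv2.INTER_CUBIC)
cv2.imwrite("pics/c6.png",np.hstack([f("scene",(150,340,198,400)),f("side",(265,145,305,195))]))
E
```

```text
9.35 [571.7 -53.6  20.9] [-2.6 -0.7  8.9] [-0.   0.4 -0. ]
wrist blue none
wrist red slope [-0.2 65.9] tilt 0.22825408489888668 Ymin [-67.3 -66.1] z at tip [ -0.  -65.8  81. ]
scene blue 126 163.52380952380952 370.6666666666667
scene red slope [-0.2 69.1] tilt 0.18670835749991566 Ymin [-120.6 -118.5] z at tip [   1.  -118.    92.7]
side blue 56 279.55357142857144 161.05357142857142
side red slope [-0.2 67.9] tilt 0.1977463884163408 Ymin [-119.3 -115.5] z at tip [   1.2 -115.1   91.4]
```

View pics/c6.png

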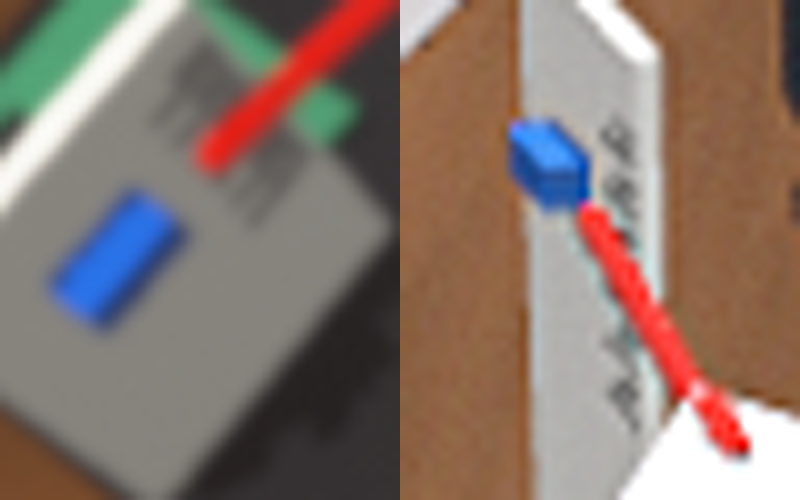

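Run:
```python
from look import *
import glob
y=.497;o=np.array([599.3,-103.6]);W=lambda X,Y,Z:np.array([o[0]+X*np.cos(y)-Y*np.sin(y),o[1]+X*np.sin(y)+Y*np.cos(y),Z])
for c,b in(("scene",(80,330,200,460)),("side",(260,130,296,195))):
    for f in [f"pics/{c}2.png"]+sorted(glob.glob(f"pics/{c}_*.png")):
        im=cv2.imread(f);h=cv2.cvtColor(im,cv2.COLOR_BGR2HSV);m=cv2.inRange(h,(0,120,90),(8,255,255))[b[1]:b[3],b[0]:b[2]]
        v,u=np.nonzero(m);u=u+b[0];v=v+b[1]
        k=u<=u.min()+2
        print(f,len(u),"end",u.min(),v[k].mean())
    for H in(60,79.2,86.2,90,92,94):
        t=np.arcsin((H-60)/125);print(H,proj(c,W(0,-125*np.cos(t),H)))
    # marker box 18x10x(0..8): visible centroid of the front, top, end silhouette
    for H in(90,92,94):
        P=np.array([proj(c,W(x,-138.4+a,H+e)) for x in(-3,5) for a in(-9,9) for e in(-5,5)],np.float32)
        hull=cv2.convexHull(P);mm=cv2.moments(hull);print("marker",H,mm["m10"]/mm["m00"],mm["m01"]/mm["m00"],mm["m00"])
```

```text
pics/scene2.png 156 end 179 366.7857142857143
pics/scene_6.50.png 187 end 175 361.7857142857143
pics/scene_7.45.png 199 end 174 359.7857142857143
pics/scene_8.40.png 196 end 174 357.93333333333334
pics/scene_9.35.png 202 end 173 357.54545454545456
60 [178.5 368.8]
79.2 [174.9 363.5]
86.2 [174.  361.1]
90 [173.6 359.6]
92 [173.4 358.8]
94 [173.2 357.9]
marker 90 164.32790436549374 371.5019331258911 151.7966276933439
marker 92 163.8130378419527 371.0528017477858 152.85454996209592
marker 94 163.29499824918418 370.60090619495526 153.92381844925694
pics/side2.png 53 end 282 181.88888888888889
pics/side_6.50.png 66 end 282 172.88888888888889
pics/side_7.45.png 74 end 282 169.7
pics/side_8.40.png 76 end 283 168.42857142857142
pics/side_9.35.png 75 end 283 168.0
60 [283.2 180.3]
79.2 [283.2 171. ]
86.2 [283.4 167.7]
90 [283.6 165.9]
92 [283.7 165. ]
94 [283.7 164.1]
marker 90 279.50348169256006 162.03032104293393 60.64417648501694
marker 92 279.47457040280983 160.99806868314448 60.78115991689265
marker 94 279.44557027863493 159.96307755244598 60.9188231381122
```

Call:
play_rows(steps=[{"delta_pos": [0,0,0.02],"yaw": 0,"jaw": 0},{"delta_pos": [0,0,0.04],"yaw": 0,"jaw": 0},{"delta_pos": [0,0,0.04],"yaw": 0,"jaw": 0},{"delta_pos": [0,0,0.04],"yaw": 0,"jaw": 0},{"delta_pos": [0,0,0.04],"yaw": 0,"jaw": 0},{"delta_pos": [0,0,0.04],"yaw": 0,"jaw": 0},{"delta_pos": [0,0,0.04],"yaw": 0,"jaw": 0},{"delta_pos": [0,0,0.04],"yaw": 0,"jaw": 0}])

```text
clock: 10.3
eef_pos: [571.7, -53.6, 20.5]
tcp_rot: [3.141, -0.0, 0.491]
contact_force: [-2.7, 0.2, 8.8]
opening: -0.005
grasp_force: 4.2
```

```bash
python3 go.py | grep -v "^  "
```

```text
10.3 [571.7 -53.6  20.5] [-2.7  0.2  8.8] [-0.   0.4 -0. ]
wrist blue none
wrist red slope [-0.3 65.2] tilt 0.24563911580824152 Ymin [-67.1 -65.7] z at tip [ -0.  -65.5  81.7]
scene blue 127 163.46456692913387 370.6929133858268
scene red slope [-0.2 68.9] tilt 0.1956361191554587 Ymin [-120.7 -118.5] z at tip [   1.9 -118.2   93.6]
side blue 56 279.5 160.92857142857142
side red slope [-0.2 67.4] tilt 0.21198670614414966 Ymin [-116.5 -114.4] z at tip [   2.3 -114.    92.9]
```

Call:
play_rows(steps=[{"delta_pos": [0,0,0],"yaw": 0,"jaw": 0},{"delta_pos": [0,0,0],"yaw": 0,"jaw": 0},{"delta_pos": [0,0,0],"yaw": 0,"jaw": 0},{"delta_pos": [0,0,0],"yaw": 0,"jaw": 0},{"delta_pos": [0,0,0],"yaw": 0,"jaw": 0},{"delta_pos": [0,0,0],"yaw": 0,"jaw": 0},{"delta_pos": [0,0,0],"yaw": 0,"jaw": 0},{"delta_pos": [0,0,0],"yaw": 0,"jaw": 0}])

```text
clock: 11.25
eef_pos: [571.7, -53.6, 20.6]
tcp_rot: [3.141, -0.0, 0.491]
contact_force: [-2.4, 0.7, 8.0]
opening: -0.004
grasp_force: 4.2
```

Call:
play_rows(steps=[{"delta_pos": [0,0,-0.3],"yaw": 0,"jaw": 0},{"delta_pos": [0,0,-0.7],"yaw": 0,"jaw": 0},{"delta_pos": [0,0,-1.2],"yaw": 0,"jaw": 0},{"delta_pos": [0,0,-2],"yaw": 0,"jaw": 0},{"delta_pos": [0,0,-4],"yaw": 0,"jaw": 0},{"delta_pos": [0,0,-6],"yaw": 0,"jaw": 0},{"delta_pos": [0,0,-8],"yaw": 0,"jaw": 0},{"delta_pos": [0,0,-9],"yaw": 0,"jaw": 0}])

```text
clock: 12.05
eef_pos: [572.1, -53.3, 111.8]
tcp_rot: [3.141, -0.002, 0.491]
contact_force: [-0.3, 0.4, -0.1]
opening: 0.001
grasp_force: 0.0
```

Call:
play_rows(steps=[{"delta_pos": [0,0,-1],"yaw": 0,"jaw": 0},{"delta_pos": [0,0,-1],"yaw": 0,"jaw": 0},{"delta_pos": [0,0,-1],"yaw": 0,"jaw": 0},{"delta_pos": [0,0,-1],"yaw": 0,"jaw": 0},{"delta_pos": [0,0,-1],"yaw": 0,"jaw": 0},{"delta_pos": [0,0,-1],"yaw": 0,"jaw": 0},{"delta_pos": [0,0,-1],"yaw": 0,"jaw": 0},{"delta_pos": [0,0,-1],"yaw": 0,"jaw": 0}])

```text
clock: 12.85
eef_pos: [571.4, -53.3, 119.9]
tcp_rot: [-3.141, 0.0, 0.491]
contact_force: [-0.0, 0.3, -0.1]
opening: 0.003
grasp_force: 0.0
```

```bash
python3 go.py | grep -v "^  "
```

```text
12.85 [571.4 -53.3 119.9] [-0.   0.3 -0.1] [0. 0. 0.]
wrist blue 500 625.412 249.232
wrist red slope [ 0.  66.3] tilt -0.04388919221208478 Ymin [-123.8 -120.8] z at tip [   0.9 -120.1   61.7]
scene blue 125 163.52 370.72
scene red slope [ 0.  66.9] tilt -0.04235295659120887 Ymin [-124.  -121.7] z at tip [   2.  -121.4   62.8]
side blue 57 279.56140350877195 160.98245614035088
side red slope [ 0.  67.2] tilt -0.048963665930170146 Ymin [-119.4 -117.7] z at tip [   2.7 -117.6   61.7]
```

Plate is back level, the marker has not moved, and the tool is clear.

```bash
python3 -c "
from rig import r
print(r.sign_off())"
```

```text
the job is handed in; nothing more can be done
None
```

I pressed the pad until the pointer tip was level with the marker, to within about 1–2 mm by the cameras (tip 92–93 mm, marker about 92–93 mm). I held it there for about 1.7 s, then released it; the plate sprang fully back, the marker did not move, and the job is handed in.

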